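# Cull the broken bayonet holder and hold a sound one locked in the chuck

## Robot

A 7-joint arm with a two-finger parallel gripper is mounted at the origin on a cart in front of the work surface, level with it; the furniture and walls round the work are solid. World frame = base frame: x ahead of the robot, y to its left, z up, the work surface at z = 0. Lengths are in m, angles in rad, forces in N, time in s.
With the tool pointing down it reaches from about 0.4 to 0.85 m from the base axis. Payload 4.5 kg.
Tool frame: the origin (TCP) lies midway between the tips of the shut fingers; the grasp point (between the pads) lies 19 mm behind it; z points along the fingers, y is the direction in which the jaws open and shut (so a half turn about z gives the same grasp; the last joint's range is limited). The gripper opens to 85 mm and grips with 20 to 120 N. Pads are 22 mm wide; open, the fingers measure 114 mm over their backs; the gripper's body (76 mm by 85 mm) begins 54 mm behind the grasp point. The pads swing forward as they close: fully open they stand 13 mm farther back than shut.
Start: joints at [1.312, 0.689, -0.195, 1.565, 0.157, 0.902, -0.215], TCP at [0.18, -0.598, 0.231] pointing down, gripper open.
Joint ranges: [-3.01, 3.01], [-0.46, 2.08], [-1.47, 1.51], [0.13, 2.56], [-1, 4.14], [0.04, 2.09], [-2.66, 2.66]. Speed limits (rad/s): [2.57, 2.57, 3.14, 3.14, 3.14, 3.14, 3.14].

## Interface

Orientations are given as [roll, pitch, yaw] about the fixed x, y, z axes, in that order (R = Rz(yaw) Ry(pitch) Rx(roll)).
In Python, from workcell import r gives the robot as it stands. The module is installed in compiled form; this text tells all that it offers.
- The arm moves only by the shell command python3 -m inch 'ROWS'. ROWS is a JSON object of lists of equal length, an entry for each row: "dp": the shift along the world's x, y, z normalised to -1 to 1, where 1 is 0.1 m, a list of three; "angular": the turn, a rotation vector about the world's x, y, z normalised to -1 to 1, where 1 is pi rad, a list of three; "jaw": the opening, from -1 (shut) to 1 (fully open). A call has 1 to 20 rows; each row shifts and turns the pose as measured when the row begins; what a row does not reach is not made up. A row lasts 1/12 s, in which the tool goes at most 41.7 mm and 7.16 degrees, less where a joint would pass 70% of its speed; a pose out of reach is approached as far as the arm can. A call with a number of a shift or a turn outside -1 to 1 is refused whole. A call with a gripper value outside its range is refused whole. The fingers move at their own pace and stop on an object; the grip force is fixed at half the most. Time passes only in rows, so rows that do not move let the fingers close. It gives the time, the measured TCP pose, the force and the opening at its end, in the units of the state.
- r.read_state(): the state, without advancing time (a new reading comes with each control period).
- r.read_camera(name): name is "scene" or "top" or "wrist"; returns (picture, depth): 384x512x3 uint8, red, green, blue; 384x512 float32, m along the optical axis (not along the pixel's ray), 0 where there is no reading.
- r.camera_info(name): a dict with "K" (3x3 intrinsics, pixels), "extrinsics" (4x4, takes a point from camera to world coordinates). Camera axes: x right, y up, looking along -z (the intrinsics and any distortion apply to the point x, -y, -z); pixel columns grow to the right and rows downward; lengths in m; the calibration is good to about 2 mm. A picture is of the moment at which its call begins: read the wrist's pose just before it. camera_info takes no time and is no camera call; for the wrist camera it gives the pose at the moment of the call.
- r.job_done(): hands the job in, once; it reports no verdict.
The state is a dict: "time": time; "joints": joint angles; "joint_velocities": joint speeds; "joint_efforts": joint torques, N m; "eef_pos": TCP position; "eef_rot": TCP orientation; "wrist_force": force on the tool from outside, world axes, zero at the start; "wrist_torque": the same for the moment, N m; "opening": finger opening in m.
Only numpy, scipy, OpenCV 4.12 (cv2) and the standard library are available. Lean on these libraries where they do the work, as an engineer would, in place of code of your own. Each camera call takes 0.05 s, during which the arm holds its last target.

## Task

Of the three bayonet specimen holders standing on the bench, first put the broken one (it has lost one of its two side lugs) in the grey scrap tray and let go of it. Then fit either sound holder in the spring chuck: lugs down through the two slots, push it in, and twist it a full quarter turn clockwise (seen from above) under the rim. The chuck springs back, so finish while still gripping the holder, pushed in and fully turned; leave the other sound holder and the bystanders where they are.

Things in the scene. Friction and masses are not known exactly. Their poses are not given: they have to be found in the camera images.
- holder_a_center (a point): Sound plain-metal holder, upright, 76 mm tall, 0.18 kg. Point on its axis, 38 mm above its underside (half-way up); z up, x along the line of its two lugs (+x, -x). Wing grip: a flat upright plate from 38 to 76 mm height, 12 mm thick in x (pinch across this), 44 mm long in y, at right angles to the lugs. Below it a shoulder, diameter 36 mm, height 32 to 38 mm.
- holder_b_center (a point): Sound holder, the same as holder_a, point and axes alike. Below the shoulder: shank and foot of 34 mm diameter. Two opposite lugs, 12 mm wide, from 8 to 18 mm above the underside, reach 29 mm out from the axis. A channel 10 mm wide and 8 mm deep runs along x across the underside of the foot, for the chuck's key.
- holder_broken_center (a point): BROKEN holder: only the lug at +x is there, the one at -x has snapped off. Otherwise like holder_a, point and axes alike.
- scrap_tray: Open grey tray fixed to the bench, outside 150 (x) x 140 (y) x 40 mm high, walls and floor 4 mm thick; origin at the centre of its underside, z up.
- chuck: Spring chuck fixed to the bench: round housing, diameter 85 mm, 54 mm high, on a 108 mm square base plate 10 mm thick; a black thumb knob on its +y side reaches 56 mm from the axis at 23 mm height. Origin on the axis at the bench; z up; the two entry slots for the lugs lie at +x and -x of the mouth.
- chuck_mouth (a point): Centre of the chuck's mouth, level with the rim's top (54 mm above the bench), axes as the chuck's. Bore 37 mm wide, slots 16 mm wide reaching 32 mm out, rim 8 mm thick: with the foot 26 mm below this point (at most 30) the lugs clear the rim and can turn. Stops end the turn some 95 degrees clockwise of the slots and block turning the other way.
- chuck_plunger (a joint): Spring plunger in the chuck, m: 0 at rest, face 12 mm below the rim's top; grows as it is pushed down, to 0.018 at its stop. A foot 26 mm below the rim's top gives 0.014. Push needed: about 3 N at 0, 5.7 N at 0.014.
- chuck_key (a joint): Key on the plunger, rad: a bar 26 x 6 x 6 mm that enters the channel under the foot. 0 at rest, along the chuck's x (in line with the slots); grows as a holder turns it clockwise seen from above, lagging the holder by up to 0.25 rad. Its spring turns it back: 0.04 N m at 0, 0.18 N m at 1.4.
- brush: Bystander, not to be moved: flat dusting brush, 36 x 175 x 11 mm, lying on the bench; origin at the centre of its underside.
- mica: Bystander, not to be moved: small brownish flat rock, 52 x 62 x 28 mm, lying on the bench; origin at the centre of its underside.
- streak_plate: Bystander, not to be moved: small pale tile, 48 x 64 x 8 mm, lying on the bench; origin at the centre of its underside.
- hematite: Bystander, not to be moved: small dark rock, 59 x 75 x 48 mm, lying on the bench; origin at the centre of its underside.
- jasper: Bystander, not to be moved: reddish rock, 82 x 98 x 65 mm, lying on the bench; origin at the centre of its underside.
- gneiss: Bystander, not to be moved: flat brown rock, 88 x 125 x 50 mm, lying on the bench; origin at the centre of its underside.
There are look-alikes about, which are no part of the job. What is shaped like the part that bears holder_b_center but purple is not meant. What is shaped like the part that bears holder_a_center but green is not meant.

How it is judged:
By the outcome, as a careful person would: the job done as asked, in the order asked, and still so for the second after the job is handed in, while the arm keeps its last pose, push and grip.
It also fails if it takes over 58 s, if anything falls off the work surface, if the arm or the gripper's body presses on something with over 40 N, if the wrist force passes 120 N, or if a joint passes its speed limit or range.

## Working session

There is one attempt and no reset: what is moved stays moved. The work goes in short steps, Python scripts to look and compute and a shell command to move; the robot and the scene stay as the last step left them, time stands still between calls to the robot, and variables do not carry over. Pictures are saved under pics/ and viewed, and the job is handed in when it is done.

```bash
mkdir -p pics
python3 - <<'E'
from workcell import r
import cv2,numpy as np
s=r.read_state(); print({k:np.round(v,3).tolist() for k,v in s.items()})
for n in ["scene","top","wrist"]:
    i=r.camera_info(n)
    p,d=r.read_camera(n)
    cv2.imwrite(f"pics/{n}0.png",p[:,:,::-1]); np.savez(f"{n}0.npz",p=p,d=d,**{k:np.array(v) for k,v in i.items() if k in("K","extrinsics")})
    print(n,{k:(np.round(v,3).tolist() if not isinstance(v,str) else v) for k,v in i.items()})
E
```

```text
{'time': 0.0, 'joints': [1.312, 0.69, -0.195, 1.566, 0.157, 0.902, -0.215], 'joint_velocities': [0.001, -0.001, 0.0, 0.001, 0.001, 0.0, 0.001], 'joint_efforts': [-0.001, -53.962, -1.267, -15.855, 0.009, 0.009, -0.0], 'eef_pos': [0.18, -0.598, 0.23], 'eef_rot': [-3.14, 0.0, 0.293], 'wrist_force': [-0.28, 0.034, -0.27], 'wrist_torque': [0.04, 0.043, -0.008], 'opening': 0.086}
scene {'K': [[420.721, 0.0, 249.442], [0.0, 420.721, 187.857], [0.0, 0.0, 1.0]], 'extrinsics': [[0.712, 0.313, -0.628, -0.318], [-0.702, 0.34, -0.626, -0.874], [0.017, 0.887, 0.461, 0.668], [0.0, 0.0, 0.0, 1.0]]}
top {'K': [[402.483, 0.0, 258.076], [0.0, 402.483, 192.902], [0.0, 0.0, 1.0]], 'extrinsics': [[0.016, 0.998, -0.055, 0.468], [-1.0, 0.016, 0.003, -0.032], [0.004, 0.055, 0.998, 1.318], [0.0, 0.0, 0.0, 1.0]]}
wrist {'K': [[333.661, 0.0, 259.583], [0.0, 333.661, 191.705], [0.0, 0.0, 1.0]], 'extrinsics': [[0.288, 0.914, 0.285, 0.252], [-0.957, 0.276, 0.084, -0.576], [-0.002, -0.297, 0.955, 0.374], [0.0, 0.0, 0.0, 1.0]]}
```

View pics/scene0.png

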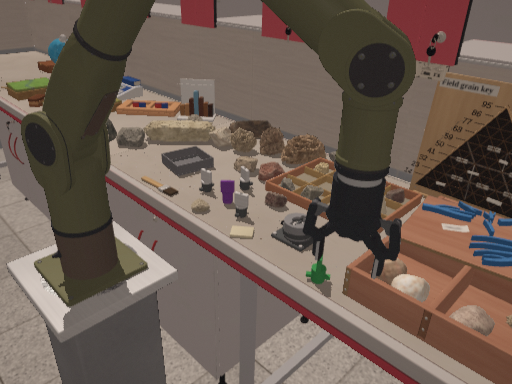

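View pics/top0.png

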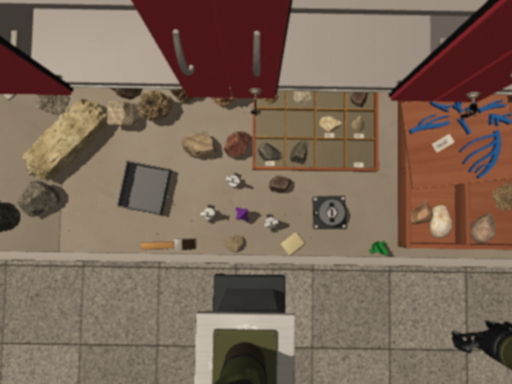

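View pics/wrist0.png

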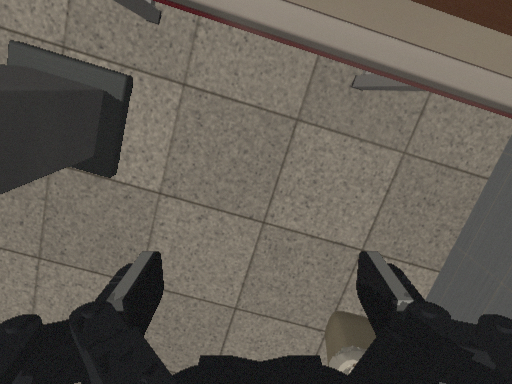

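The top view shows three metal holders, at about (234,181), (208,213) and (271,222). The purple look-alike is at (242,214), the green one at (380,247), the tray at (147,188) and the chuck at (330,213). I'll enlarge the holder area in both fixed views to find the broken one.

Run:
```python
import cv2,numpy as np
t=cv2.imread("pics/top0.png")[165:240,190:350]; s=cv2.imread("pics/scene0.png")[155:255,185:335]
cv2.imwrite("pics/t1.png",cv2.resize(t,None,fx=5,fy=5,interpolation=cv2.INTER_CUBIC))
cv2.imwrite("pics/s1.png",cv2.resize(s,None,fx=5,fy=5,interpolation=cv2.INTER_CUBIC))
z=np.load("top0.npz");d=z["d"];K=z["K"];E=z["extrinsics"]
for n,u,v in [("h1",234,181),("h2",208,213),("h3",271,222),("purple",242,214),("chuck",330,213),("tray",147,188),("bench",300,225)]:
    dd=d[v,u];c=np.array([(u-K[0,2])/K[0,0]*dd,-(v-K[1,2])/K[1,1]*dd,-dd,1]);print(n,np.round((E@c)[:3],3))
```

```text
h1 [0.572 0.039 0.077]
h2 [0.471 0.117 0.076]
h3 [ 0.447 -0.077  0.078]
purple [0.47  0.013 0.072]
chuck [ 0.478 -0.266  0.038]
tray [0.55  0.327 0.004]
bench [ 0.437 -0.175  0.002]
```

View pics/t1.png

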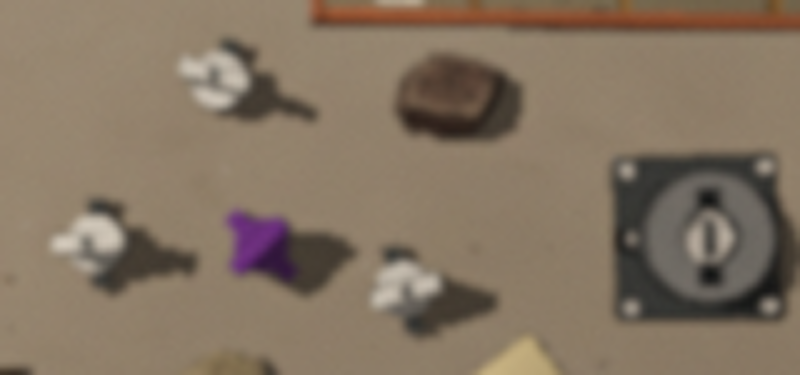

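View pics/s1.png

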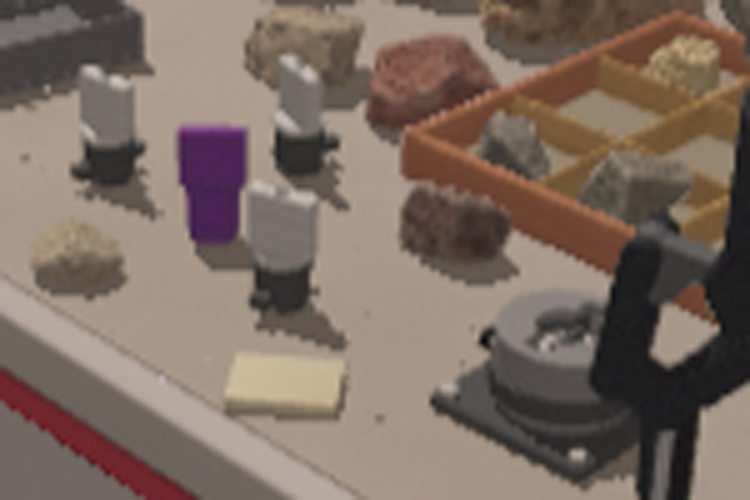

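The likely broken one is h1 at top (234,181), because only one lug shows there. I'll confirm it from close up with the wrist camera.

```bash
python3 -m inch '{"dp":[[0.18,0.34,0.05],[0.18,0.34,0.05],[0.18,0.34,0.05],[0.18,0.34,0.05],[0.18,0.34,0.05],[0.18,0.34,0.05],[0.18,0.34,0.05],[0.18,0.34,0.05],[0.18,0.34,0.05],[0.18,0.34,0.05],[0.18,0.34,0.05],[0.18,0.34,0.05],[0.18,0.34,0.05],[0.18,0.34,0.05]],"angular":[[0,0,0],[0,0,0],[0,0,0],[0,0,0],[0,0,0],[0,0,0],[0,0,0],[0,0,0],[0,0,0],[0,0,0],[0,0,0],[0,0,0],[0,0,0],[0,0,0]],"jaw":[1,1,1,1,1,1,1,1,1,1,1,1,1,1]}'
cat > h.py <<'E'
from workcell import r
import cv2,numpy as np
def snap(n,tag):
    i=r.camera_info(n);p,d=r.read_camera(n)
    cv2.imwrite(f"pics/{tag}.png",p[:,:,::-1]);np.savez(f"{tag}.npz",p=p,d=d,K=np.array(i["K"]),E=np.array(i["extrinsics"]))
    return p,d,np.array(i["K"]),np.array(i["extrinsics"])
def pts(u,v,d,K,E):
    u=np.asarray(u,float);v=np.asarray(v,float)
    c=np.stack([(u-K[0,2])/K[0,0]*d,-(v-K[1,2])/K[1,1]*d,-d],-1)
    return c@E[:3,:3].T+E[:3,3]
def onplane(u,v,z,K,E):
    w=pts(u,v,np.ones(np.shape(u)),K,E)-E[:3,3]
    return E[:3,3]+w*((z-E[2,3])/w[...,2])[...,None]
def st():
    s=r.read_state();print({k:np.round(s[k],3).tolist() for k in("time","joints","eef_pos","eef_rot","wrist_force","wrist_torque","opening")})
E
python3 -c "
from h import *
st();snap('wrist','w1')"
```

```text
time: 1.32
eef_pos: [0.4282, -0.1068, 0.2996]
eef_rot: [-3.141, 0.007, 0.271]
wrist_force: [0.2, -0.2, -0.7]
opening: 0.0856
{'time': 1.317, 'joints': [0.3, 0.361, -0.227, 1.987, 0.112, 0.813, -1.29], 'eef_pos': [0.428, -0.107, 0.3], 'eef_rot': [-3.141, 0.007, 0.271], 'wrist_force': [0.241, -0.215, -0.7], 'wrist_torque': [-0.006, -0.075, -0.028], 'opening': 0.086}
```

View pics/w1.png

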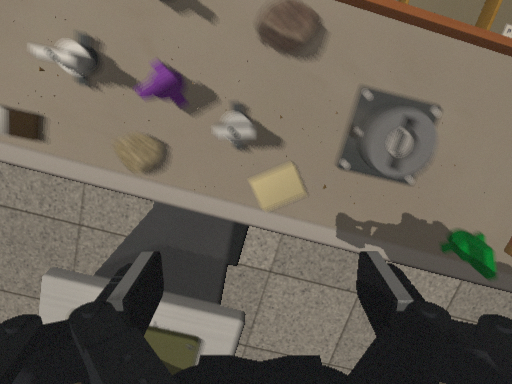

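The wrist view shows the chuck at (400,140), h3 at (235,125) and h2 at (78,58). h1 is out of view, so I'll move on toward it.

```bash
python3 -m inch '{"dp":[[0.2,0.3,0],[0.2,0.3,0],[0.2,0.3,0],[0.2,0.2,0],[0,0,0]],"angular":[[0,0,0],[0,0,0],[0,0,0],[0,0,0],[0,0,0]],"jaw":[1,1,1,1,1]}'
python3 -c "
from h import *
st();snap('wrist','w2')"
```

```text
time: 1.78
eef_pos: [0.5128, 0.0159, 0.301]
eef_rot: [-3.135, -0.003, 0.292]
wrist_force: [0.8, -0.1, -0.3]
opening: 0.0855
{'time': 1.783, 'joints': [0.042, 0.457, -0.241, 1.804, 0.127, 0.894, -1.535], 'eef_pos': [0.513, 0.016, 0.301], 'eef_rot': [-3.135, -0.003, 0.292], 'wrist_force': [0.816, -0.139, -0.332], 'wrist_torque': [-0.031, -0.012, 0.003], 'opening': 0.085}
```

View pics/w2.png

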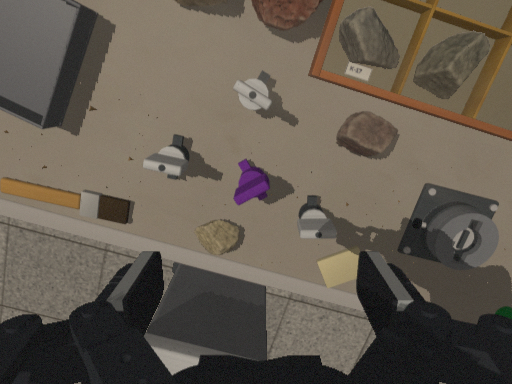

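Run:
```python
import cv2,numpy as np
t=cv2.imread("pics/w2.png")[60:250,130:350]
cv2.imwrite("pics/w2c.png",cv2.resize(t,None,fx=3.6,fy=3.1,interpolation=cv2.INTER_CUBIC))
```

```text
(no output)
```

View pics/w2c.png

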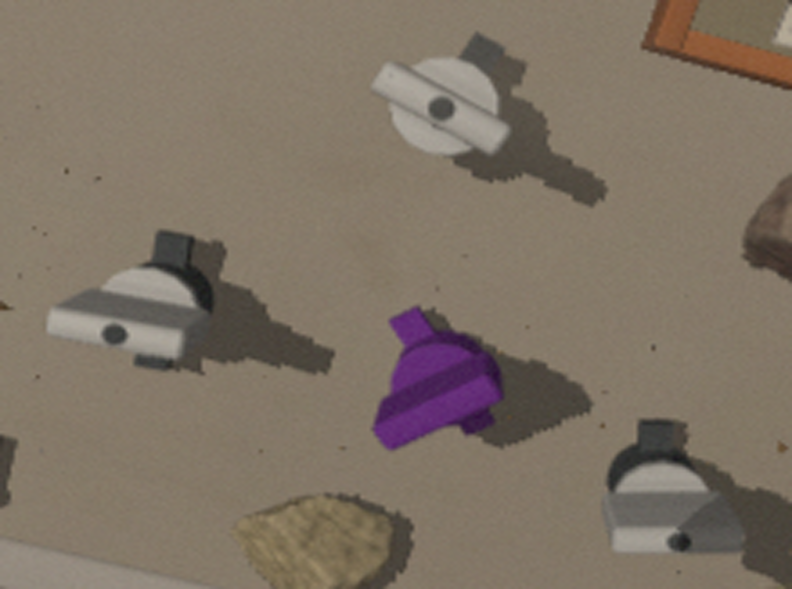

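Candidates in the wrist view:
- **h1 (253,93):** one lug, up-right at (265,77). The camera is almost overhead and bare bench shows on the opposite side, so this is the broken one.
- **h2 (170,160):** lugs show on both sides, so it's sound.
- **h3 (316,220):** the far lug shows here, and the top crop shows both, so it's sound.
- **Purple (252,185) and green:** the look-alikes.

Next I'll measure the poses.

```bash
cat > m.py <<'E'
from h import *
def wing(W,c,rad=.04,lo=.070,hi=.085):
    m=(np.hypot(W[...,0]-c[0],W[...,1]-c[1])<rad)&(W[...,2]>lo)&(W[...,2]<hi)
    q=W[m][:,:3]
    (cx,cy),(w,h),a=cv2.minAreaRect((q[:,:2]*1000).astype(np.float32))
    if w<h: a+=90; w,h=h,w
    return np.round([cx,cy,np.median(q[:,2])*1000,w,h,a,m.sum()],1)
def world(tag):
    z=np.load(tag+".npz");d=z["d"];E=z["E"] if "E" in z else z["extrinsics"]
    v,u=np.mgrid[:384,:512];W=pts(u,v,d,z["K"],E);W[d==0]=-9;return W,z,E
E
python3 - <<'E'
from m import *
for tag in("w2","top0"):
    W,z,E=world(tag)
    for n,c in(("h1",(.572,.039)),("h2",(.471,.117)),("h3",(.447,-.077))): print(tag,n,"cx cy z long short ang(long axis)",wing(W,c))
    # chuck housing: rim points
    m=(np.hypot(W[...,0]-.478,W[...,1]+.266)<.07)&(abs(W[...,2]-.054)<.006)
    (c,cr)=cv2.minEnclosingCircle((W[m][:,:2]*1000).astype(np.float32));print("chuck",c,cr,np.median(W[m][:,2]),m.sum())
    m=(np.hypot(W[...,0]-.478,W[...,1]+.266)<.09)&(abs(W[...,2]-.010)<.004)
    print("base",cv2.minAreaRect((W[m][:,:2]*1000).astype(np.float32)))
    m=(np.hypot(W[...,0]-.55,W[...,1]-.327)<.13)&(W[...,2]>.034)&(W[...,2]<.046)
    print("tray",cv2.minAreaRect((W[m][:,:2]*1000).astype(np.float32)),m.sum())
E
```

```text
w2 h1 cx cy z long short ang(long axis) [577.1  45.1  76.   43.8  12.   75.3 479. ]
w2 h2 cx cy z long short ang(long axis) [472.  120.9  75.9  43.7  12.4  94.3 426. ]
w2 h3 cx cy z long short ang(long axis) [446.  -75.5  75.7  43.7  12.2 106.2 374. ]
chuck (481.72412109375, -266.9733581542969) 40.85606002807617 0.05398192617848813 2379
base ((482.19091796875, -266.06768798828125), (107.30322265625, 108.60271453857422), 2.2569215297698975)
tray ((543.7365112304688, 289.3686828613281), (56.2257080078125, 150.57119750976562), 78.82050323486328) 1062
top0 h1 cx cy z long short ang(long axis) [577.5  43.4  75.3  41.9  11.6  75.4  54. ]
top0 h2 cx cy z long short ang(long axis) [473.  119.2  75.2  40.3   9.3  90.9  53. ]
top0 h3 cx cy z long short ang(long axis) [446.  -77.9  75.9  41.6  11.5 106.9  49. ]
chuck (482.6322326660156, -268.9452209472656) 39.86160659790039 0.05352288479768075 365
base ((489.9715881347656, -270.0357666015625), (146.82447814941406, 144.56898498535156), 89.12094116210938)
tray ((551.798095703125, 330.2979736328125), (142.49424743652344, 149.98553466796875), 79.61128997802734) 252
```

h1 is at (0.577, 0.045) with its wing along 75.3°, so the tool yaw goes to 75.3°. Now I'll approach it.

```bash
python3 -m inch '{"dp":[[0.07,0.03,-0.17],[0.07,0.03,-0.17],[0.07,0.03,-0.17],[0.07,0.03,-0.17],[0.07,0.03,-0.17],[0.07,0.03,-0.17],[0.07,0.03,-0.17],[0.07,0.03,-0.17],[0.07,0.03,-0.17],[0,0,0]],"angular":[[0,0,0.036],[0,0,0.036],[0,0,0.036],[0,0,0.036],[0,0,0.036],[0,0,0.036],[0,0,0.036],[0,0,0.036],[0,0,0.036],[0,0,0]],"jaw":[1,1,1,1,1,1,1,1,1,1]}'
python3 -c "
from h import *
st()
s=r.read_state();p=s['eef_pos'];print('need dp',np.round((np.array([.577,.0445,.045])-p)*10,3),'ang',(1.314-s['eef_rot'][2])/np.pi)"
```

```text
time: 2.67
eef_pos: [0.5691, 0.0251, 0.1403]
eef_rot: [-3.134, 0.009, 1.346]
wrist_force: [0.2, -0.2, -0.4]
opening: 0.0852
{'time': 2.667, 'joints': [0.127, 0.773, -0.44, 1.802, 0.495, 0.689, -0.821], 'eef_pos': [0.569, 0.025, 0.14], 'eef_rot': [-3.134, 0.009, 1.346], 'wrist_force': [0.239, -0.222, -0.38], 'wrist_torque': [-0.004, 0.053, 0.016], 'opening': 0.085}
need dp [ 0.079  0.194 -0.953] ang -0.010142404591446724
```

```bash
cat >> h.py <<'E'
from scipy.spatial.transform import Rotation as Ro
def need(x,y,z,yawdeg):
    s=r.read_state();R=Ro.from_euler('xyz',s['eef_rot']);T=Ro.from_euler('xyz',[np.pi,0,np.radians(yawdeg)])
    print('dp',np.round((np.array([x,y,z])-s['eef_pos'])*10,3),'ang',np.round((T*R.inv()).as_rotvec()/np.pi,4),'f',np.round(s['wrist_force'],1),'t',np.round(s['wrist_torque'],2),'open',round(s['opening'],4),'time',round(s['time'],2),'j7',round(s['joints'][6],2))
E
python3 -m inch '{"dp":[[0.08,0.19,-0.1],[0,0,-0.1],[0,0,-0.1]],"angular":[[0,0,-0.01],[0,0,0],[0,0,0]],"jaw":[1,1,1]}'
python3 -c "
from h import *
need(.577,.0445,.045,75.3)"
```

```text
time: 2.92
eef_pos: [0.5764, 0.0388, 0.1109]
eef_rot: [-3.135, 0.012, 1.299]
wrist_force: [0.3, -0.0, -0.1]
opening: 0.0854
dp [ 0.006  0.057 -0.659] ang [ 0.0031 -0.0031  0.0049] f [ 0.3 -0.  -0.1] t [-0.09  0.01 -0.04] open 0.0854 time 2.92 j7 -0.9
```

```bash
python3 -m inch '{"dp":[[0.01,0.06,-0.12],[0,0.01,-0.12],[0,0,-0.12],[0,0,-0.12],[0,0,-0.1],[0,0,0]],"angular":[[0.003,-0.003,0.005],[0,0,0],[0,0,0],[0,0,0],[0,0,0],[0,0,0]],"jaw":[1,1,1,1,1,1]}'
python3 -c "
from h import *
need(.577,.0445,.045,75.3)"
```

```text
time: 3.42
eef_pos: [0.5742, 0.0388, 0.0516]
eef_rot: [3.141, 0.006, 1.301]
wrist_force: [-0.2, 0.2, 0.1]
opening: 0.0855
dp [ 0.028  0.057 -0.066] ang [ 0.0018 -0.0004  0.0043] f [-0.2  0.2  0.1] t [-0.02 -0.02  0.01] open 0.0855 time 3.42 j7 -0.95
```

```bash
python3 -m inch '{"dp":[[0.03,0.06,-0.05],[0.01,0.02,0],[0,0,0],[0,0,0],[0,0,0],[0,0,0],[0,0,0],[0,0,0]],"angular":[[0.002,0,0.004],[0,0,0],[0,0,0],[0,0,0],[0,0,0],[0,0,0],[0,0,0],[0,0,0]],"jaw":[1,1,-1,-1,-1,-1,-1,-1]}'
python3 -c "
from h import *
need(.577,.0445,.045,75.3)"
```

```text
time: 4.08
eef_pos: [0.58, 0.0467, 0.0492]
eef_rot: [3.139, -0.002, 1.311]
wrist_force: [2.2, -0.1, -0.6]
opening: 0.0123
dp [-0.03  -0.022 -0.042] ang [-0.0004  0.0009  0.0009] f [ 2.2 -0.1 -0.6] t [0.11 0.11 0.03] open 0.0123 time 4.08 j7 -0.95
```

It's gripped, with the opening at 12.3 mm. Next I'll lift it and carry it to the tray centre at about (0.552, 0.330).

```bash
python3 -m inch '{"dp":[[0,0,0.25],[0,0,0.3],[0,0,0.3],[-0.03,0.3,0.1],[-0.04,0.34,0],[-0.04,0.34,0],[-0.04,0.34,0],[-0.04,0.34,0],[-0.04,0.34,0],[-0.04,0.34,0],[-0.02,0.3,0],[0,0.1,0],[0,0,0]],"angular":[[0,0,0],[0,0,0],[0,0,0],[0,0,0],[0,0,0],[0,0,0],[0,0,0],[0,0,0],[0,0,0],[0,0,0],[0,0,0],[0,0,0],[0,0,0]],"jaw":[-1,-1,-1,-1,-1,-1,-1,-1,-1,-1,-1,-1,-1]}'
python3 -c "
from h import *
need(.552,.330,.056,75.3);snap('top','t2')"
```

```text
time: 5.17
eef_pos: [0.5431, 0.3251, 0.1466]
eef_rot: [-3.137, 0.005, 1.3]
wrist_force: [0.4, -1.1, -1.5]
opening: 0.0107
dp [ 0.089  0.049 -0.906] ang [ 0.0012 -0.0017  0.0045] f [ 0.4 -1.1 -1.5] t [ 0.05 -0.06 -0.03] open 0.0107 time 5.17 j7 -1.24
```

View pics/t2.png

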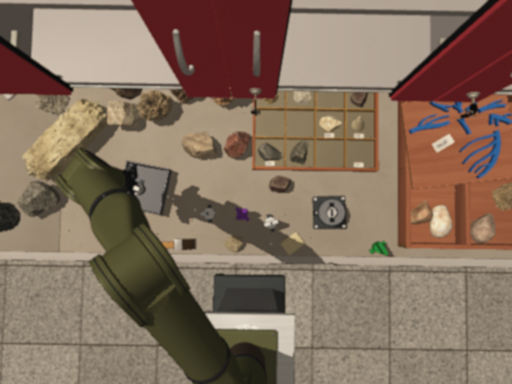

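The top view shows the gripper over the tray at about (135,180), and h1's old spot is empty. Now I'll lower it and release.

```bash
python3 -m inch '{"dp":[[0.09,0.05,-0.2],[0,0,-0.2],[0,0,-0.2],[0.01,0.01,-0.15],[0,0,-0.1],[0,0,0]],"angular":[[0.001,-0.002,0.004],[0,0,0],[0,0,0],[0,0,0],[0,0,0],[0,0,0]],"jaw":[-1,-1,-1,-1,-1,-1]}'
python3 -c "
from h import *
need(.552,.330,.056,75.3)"
```

```text
time: 5.72
eef_pos: [0.5577, 0.3141, 0.0583]
eef_rot: [3.135, 0.012, 1.3]
wrist_force: [-1.0, 0.1, -1.7]
opening: 0.0108
dp [-0.057  0.159 -0.023] ang [0.0043 0.0009 0.0044] f [-1.   0.1 -1.7] t [-0.06  0.    0.  ] open 0.0108 time 5.72 j7 -1.27
```

```bash
python3 -m inch '{"dp":[[0,0.05,-0.03],[0,0,-0.03],[0,0,0]],"angular":[[0.004,0,0.004],[0,0,0],[0,0,0]],"jaw":[-1,-1,-1]}'
python3 -c "
from h import *
need(.552,.330,.053,75.3)"
```

```text
time: 5.97
eef_pos: [0.5594, 0.3166, 0.0539]
eef_rot: [3.137, -0.001, 1.31]
wrist_force: [0.3, 1.0, -2.1]
opening: 0.0106
dp [-0.074  0.134 -0.009] ang [0.0001 0.0014 0.0014] f [ 0.3  1.  -2.1] t [0.05 0.04 0.04] open 0.0106 time 5.97 j7 -1.27
```

```bash
python3 -m inch '{"dp":[[0,0,-0.02],[0,0,0],[0,0,0],[0,0,0],[0,0,0],[0,0,0.15],[0,0,0.3],[0,0,0.3],[0,0,0.3],[0,0,0]],"angular":[[0,0,0],[0,0,0],[0,0,0],[0,0,0],[0,0,0],[0,0,0],[0,0,0],[0,0,0],[0,0,0],[0,0,0]],"jaw":[-1,-1,1,1,1,1,1,1,1,1]}'
python3 -c "
from h import *
need(.446,-.0765,.045,106.5);snap('wrist','w3')"
```

```text
time: 6.8
eef_pos: [0.5603, 0.3167, 0.1624]
eef_rot: [3.135, -0.003, 1.311]
wrist_force: [0.9, 1.0, 0.7]
opening: 0.0858
dp [-1.143 -3.932 -1.174] ang [-0.0009  0.002   0.1745] f [0.9 1.  0.7] t [ 0.02 -0.02 -0.04] open 0.0858 time 6.8 j7 -1.2
```

View pics/w3.png

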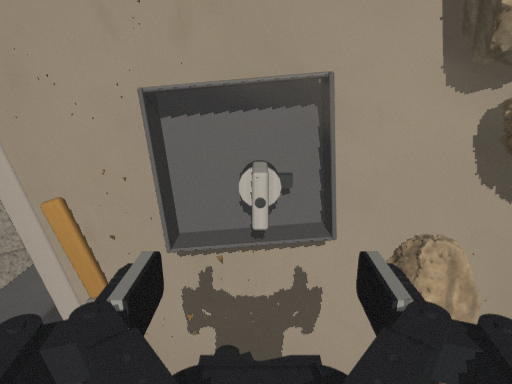

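The broken holder stands in the tray at (260,187), with its single lug at (287,182) and none on the left, and it's released. Next I'll move between h3 and the chuck and look at both.

```bash
python3 -m inch '{"dp":[[-0.08,-0.3,0.1],[-0.08,-0.36,0.1],[-0.08,-0.36,0.07],[-0.08,-0.36,0.07],[-0.08,-0.36,0.07],[-0.08,-0.36,0.07],[-0.08,-0.36,0.07],[-0.08,-0.36,0.07],[-0.08,-0.36,0.07],[-0.08,-0.36,0.07],[-0.08,-0.36,0.07],[-0.08,-0.36,0.07],[-0.08,-0.3,0.07],[0,0,0],[0,0,0]],"angular":[[0,0,0.007],[0,0,0.007],[0,0,0.007],[0,0,0.007],[0,0,0.007],[0,0,0.007],[0,0,0.007],[0,0,0.007],[0,0,0.007],[0,0,0.007],[0,0,0.007],[0,0,0.007],[0,0,0.007],[0,0,0],[0,0,0]],"jaw":[1,1,1,1,1,1,1,1,1,1,1,1,1,1,1]}'
python3 -c "
from m import *
need(.446,-.0765,.045,106.5);snap('wrist','w4')
W,z,E=world('w4')
print(wing(W,(.446,-.077)))
m=(np.hypot(W[...,0]-.482,W[...,1]+.267)<.07)&(abs(W[...,2]-.054)<.004)
q=(W[m][:,:2]*1000).astype(np.float32)
print(cv2.minEnclosingCircle(q),m.sum(),np.median(W[m][:,2]))
m=(np.hypot(W[...,0]-.482,W[...,1]+.267)<.09)&(abs(W[...,2]-.010)<.003)
print('base',cv2.minAreaRect((W[m][:,:2]*1000).astype(np.float32)))
"
```

```text
time: 8.1
eef_pos: [0.436, -0.1589, 0.2488]
eef_rot: [-3.124, -0.002, 1.613]
wrist_force: [0.8, 1.1, -0.1]
opening: 0.0853
dp [ 0.1    0.824 -2.038] ang [ 0.0003 -0.0057  0.0783] f [ 0.8  1.1 -0.1] t [ 0.06  0.01 -0.07] open 0.0853 time 8.1 j7 -0.19
[445.  -76.   76.1  43.7  12.  106.9 673. ]
((481.4849853515625, -266.9588623046875), 40.40913009643555) 2663 0.0542568864409243
base ((481.8260192871094, -266.16339111328125), (106.52320861816406, 107.16851806640625), 2.146517276763916)
```

View pics/w4.png

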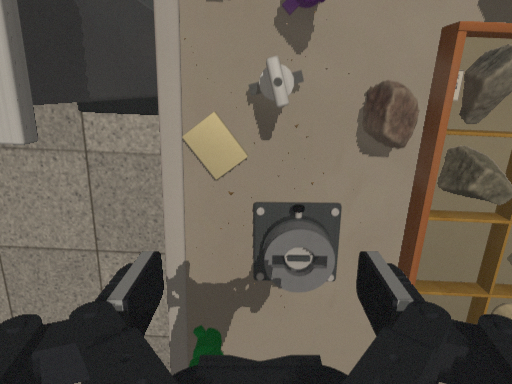

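h3 at (277,82) shows both lugs, at (255,88) and (297,75), so it's sound. The chuck is at (299,258) with its slots left and right along world ±x. I'll enlarge the chuck and refine its centre and slot angle.

Run:
```python
from m import *
t=cv2.imread("pics/w4.png")[195:310,240:350]
cv2.imwrite("pics/w4c.png",cv2.resize(t,None,fx=5,fy=5,interpolation=cv2.INTER_CUBIC))
W,z,E=world('w4')
# rim hole outline: points inside housing not at rim height
m=(np.hypot(W[...,0]-.482,W[...,1]+.267)<.038)&(W[...,2]<.050)
n,l,s,c=cv2.connectedComponentsWithStats(m.astype(np.uint8))
for i in range(1,n):
    if s[i,4]>30: print(s[i],c[i])
i=1+np.argmax(s[1:,4])
cn,_=cv2.findContours((l==i).astype(np.uint8),cv2.RETR_EXTERNAL,cv2.CHAIN_APPROX_NONE)
q=cn[0][:,0,:]
P=onplane(q[:,0],q[:,1],.054,z["K"],E)[:,:2]*1000
print('hole rect',cv2.minAreaRect(P.astype(np.float32)), P.mean(0))
# circle fit of outer rim top edge
m=((np.hypot(W[...,0]-.482,W[...,1]+.267)<.06)&(W[...,2]>.051)&(W[...,2]<.058)).astype(np.uint8)
cn,_=cv2.findContours(m,cv2.RETR_EXTERNAL,cv2.CHAIN_APPROX_NONE)
q=max(cn,key=len)[:,0,:];P=onplane(q[:,0],q[:,1],.054,z["K"],E)[:,:2]*1000
print('rim',cv2.fitEllipse(P.astype(np.float32)))
```

```text
[272 246  55  28 937] [299.1696905  259.70757737]
hole rect ((480.94342041015625, -265.8486022949219), (60.97373962402344, 34.03594970703125), 2.984694719314575) [ 480.88553052 -266.00674764]
rim ((481.28369140625, -266.5619201660156), (78.82040405273438, 80.22740173339844), 9.092705726623535)
```

View pics/w4c.png

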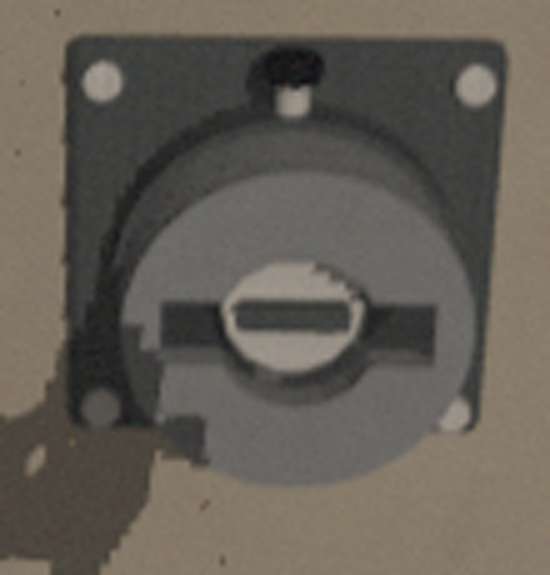

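Chuck centre is about (0.4813, −0.2663), slots at about 2.2°. Next I'll approach h3 at (0.445, −0.0765) with yaw 106.7°.

```bash
python3 -m inch '{"dp":[[0.03,0.28,-0.25],[0.03,0.28,-0.25],[0.03,0.2,-0.25],[0,0,-0.25],[0,0,-0.2],[0,0,0],[0,0,0]],"angular":[[0,-0.004,0.027],[0,-0.002,0.027],[0,0,0.025],[0,0,0],[0,0,0],[0,0,0],[0,0,0]],"jaw":[1,1,1,1,1,1,1]}'
python3 -c "
from h import *
need(.445,-.0762,.045,106.7)"
```

```text
time: 8.73
eef_pos: [0.4468, -0.0701, 0.1228]
eef_rot: [3.135, -0.006, 1.884]
wrist_force: [0.7, -0.3, -0.6]
opening: 0.0854
dp [-0.018 -0.061 -0.778] ang [-0.0026  0.0014 -0.007 ] f [ 0.7 -0.3 -0.6] t [-0.04 -0.    0.01] open 0.0854 time 8.73 j7 -0.42
```

```bash
python3 -m inch '{"dp":[[-0.02,-0.06,-0.12],[0,0,-0.12],[0,0,-0.12],[0,0,-0.12],[0,0,-0.12],[0,0,-0.1],[0,0,0],[0,0,0]],"angular":[[-0.003,0.001,-0.007],[0,0,0],[0,0,0],[0,0,0],[0,0,0],[0,0,0],[0,0,0],[0,0,0]],"jaw":[1,1,1,1,1,1,1,1]}'
python3 -c "
from h import *
need(.445,-.0762,.045,106.7)"
```

```text
time: 9.4
eef_pos: [0.4525, -0.0722, 0.0576]
eef_rot: [3.125, 0.005, 1.864]
wrist_force: [0.5, 0.2, 0.0]
opening: 0.0855
dp [-0.075 -0.04  -0.126] ang [ 0.0001  0.0054 -0.0007] f [0.5 0.2 0. ] t [-0.07  0.   -0.02] open 0.0855 time 9.4 j7 -0.61
```

```bash
python3 -m inch '{"dp":[[-0.07,-0.04,-0.06],[-0.01,0,-0.05],[0,0,0],[0,0,0]],"angular":[[0,0.005,0],[0,0,0],[0,0,0],[0,0,0]],"jaw":[1,1,1,1]}'
python3 -c "
from h import *
need(.445,-.0762,.045,106.7)"
```

```text
time: 9.73
eef_pos: [0.4459, -0.0766, 0.0483]
eef_rot: [3.137, 0.001, 1.863]
wrist_force: [0.2, 0.2, -0.4]
opening: 0.0856
dp [-0.009  0.004 -0.033] ang [-0.0001  0.0016 -0.0003] f [ 0.2  0.2 -0.4] t [-0.1  -0.02  0.06] open 0.0856 time 9.73 j7 -0.62
```

```bash
python3 -m inch '{"dp":[[-0.01,0,-0.03],[0,0,0],[0,0,0],[0,0,0],[0,0,0],[0,0,0],[0,0,0],[0,0,0]],"angular":[[0,0.001,0],[0,0,0],[0,0,0],[0,0,0],[0,0,0],[0,0,0],[0,0,0],[0,0,0]],"jaw":[1,1,-1,-1,-1,-1,-1,-1]}'
python3 -c "
from h import *
need(.445,-.0762,.045,106.7)"
```

```text
time: 10.4
eef_pos: [0.4452, -0.0767, 0.0456]
eef_rot: [3.139, 0.0, 1.863]
wrist_force: [0.8, 0.2, 0.6]
opening: 0.0127
dp [-0.002  0.005 -0.006] ang [-0.0001  0.0009 -0.0001] f [0.8 0.2 0.6] t [ 0.08 -0.05  0.  ] open 0.0127 time 10.4 j7 -0.63
```

Gripped, with the opening at 12.7 mm. Now I'll lift it and carry it above the chuck.

```bash
python3 -m inch '{"dp":[[0,0,0.2],[0,0,0.3],[0,0,0.3],[0.05,-0.25,0.1],[0.06,-0.33,0],[0.06,-0.33,0],[0.06,-0.33,0],[0.06,-0.33,0],[0.06,-0.25,0],[0,0,0],[0,0,0]],"angular":[[0,0,0],[0,0,0],[0,0,0],[0,0,-0.013],[0,0,-0.013],[0,0,-0.013],[0,0,-0.013],[0,0,-0.013],[0,0,-0.013],[0,0,0],[0,0,0]],"jaw":[-1,-1,-1,-1,-1,-1,-1,-1,-1,-1,-1]}'
python3 -c "
from h import *
need(.4813,-.2663,.11,92.2)"
```

```text
time: 11.32
eef_pos: [0.4756, -0.2664, 0.1387]
eef_rot: [-3.139, -0.003, 1.612]
wrist_force: [-0.5, 0.5, -2.3]
opening: 0.011
dp [ 0.057  0.001 -0.287] ang [-0.0009 -0.001  -0.0009] f [-0.5  0.5 -2.3] t [ 0.04 -0.01  0.03] open 0.011 time 11.32 j7 -0.14
```

```bash
python3 -m inch '{"dp":[[0.05,0,-0.1],[0,0,-0.1],[0,0,-0.05],[0,0,0],[0,0,0]],"angular":[[-0.001,-0.001,-0.001],[0,0,0],[0,0,0],[0,0,0],[0,0,0]],"jaw":[-1,-1,-1,-1,-1]}'
python3 -c "
from h import *
need(.4813,-.2663,.11,92.2)"
```

```text
time: 11.73
eef_pos: [0.4792, -0.2614, 0.1095]
eef_rot: [-3.137, -0.003, 1.616]
wrist_force: [0.6, 0.0, -2.6]
opening: 0.0108
dp [ 0.021 -0.049  0.005] ang [-0.001  -0.0014 -0.0021] f [ 0.6  0.  -2.6] t [-0.02  0.   -0.01] open 0.0108 time 11.73 j7 -0.18
```

```bash
python3 -m inch '{"dp":[[0.02,-0.05,0],[0,0,0],[0,0,0]],"angular":[[-0.001,-0.001,-0.002],[0,0,0],[0,0,0]],"jaw":[-1,-1,-1]}'
python3 - <<'E'
from m import *
need(.4813,-.2663,.105,92.2)
p,d,K,E=snap('wrist','w5');W,z,E=world('w5')
TZ=r.read_state()['eef_pos'][2]
m=(np.hypot(W[...,0]-.4813,W[...,1]+.2663)<.06)&(abs(W[...,2]-(TZ+.030))<.005)
print('wing',cv2.minAreaRect((W[m][:,:2]*1000).astype(np.float32)),m.sum())
P,D,_,_=snap('scene','s5')
cv2.imwrite("pics/s5c.png",cv2.resize(cv2.imread("pics/s5.png")[150:260,220:370],None,fx=5,fy=5,interpolation=cv2.INTER_CUBIC))
E
```

```text
time: 11.98
eef_pos: [0.4816, -0.2646, 0.1094]
eef_rot: [-3.14, -0.001, 1.613]
wrist_force: [0.6, 1.1, -2.4]
opening: 0.011
dp [-0.003 -0.017 -0.044] ang [-0.0002 -0.0005 -0.0012] f [ 0.6  1.1 -2.4] t [0.01 0.   0.02] open 0.011 time 11.98 j7 -0.18
wing ((481.0415954589844, -263.4667663574219), (37.532859802246094, 36.67741394042969), 49.56705093383789) 3705
```

View pics/w5.png

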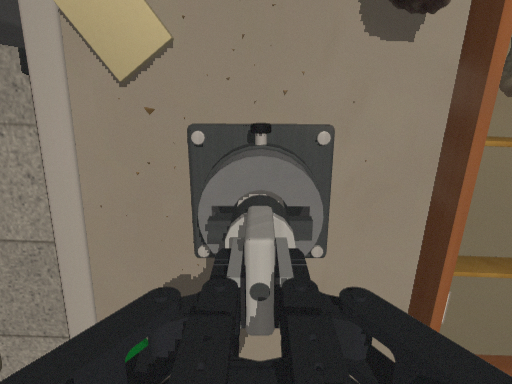

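View pics/s5c.png

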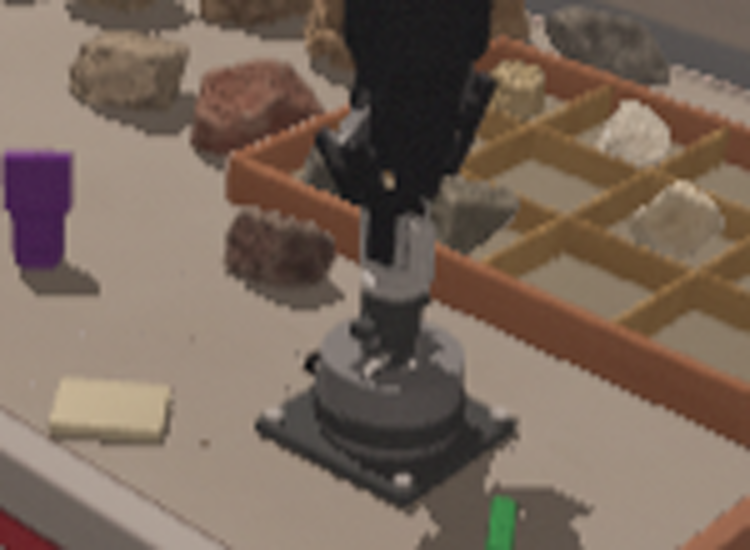

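The holder is centred over the mouth, with the slots at (220,220) and (305,220) beside it. I'll check the wing's offset from the TCP along its length.

Run:
```python
from m import *
W,z,E=world('w5');p=z['p'].astype(int)
m=(abs(W[...,2]-(.1094+.0304))<.003)&(p.min(2)>95)&(np.hypot(W[...,0]-.4813,W[...,1]+.2663)<.05)
mm=cv2.morphologyEx(m.astype(np.uint8),cv2.MORPH_OPEN,np.ones((3,3)))
v,u=np.nonzero(mm);print(u.min(),u.max(),v.min(),v.max(),mm.sum())
q=W[mm>0];print(cv2.minAreaRect((q[:,:2]*1000).astype(np.float32)),np.median(q[:,2]))
for rr in range(200,345,8): print(rr,p[rr,260].tolist(),np.round(W[rr,260],4))
```

```text
229 291 236 324 1768
((477.1630859375, -259.6292419433594), (38.0560417175293, 20.3029727935791), 60.375240325927734) 0.13979880512821324
200 [50, 52, 50] [ 0.4804 -0.2467  0.0807]
208 [121, 117, 111] [ 0.4802 -0.242   0.1064]
216 [119, 116, 110] [ 0.4802 -0.2425  0.1153]
224 [130, 123, 117] [ 0.4802 -0.2424  0.1246]
232 [121, 117, 111] [ 0.4802 -0.2419  0.1336]
240 [167, 161, 151] [ 0.4802 -0.2427  0.1392]
248 [166, 161, 154] [ 0.4803 -0.245   0.1411]
256 [167, 163, 153] [ 0.4805 -0.2493  0.1392]
264 [164, 160, 150] [ 0.4806 -0.2523  0.1398]
272 [169, 162, 153] [ 0.4808 -0.2558  0.1398]
280 [167, 162, 153] [ 0.4809 -0.2586  0.1408]
288 [61, 63, 59] [ 0.4811 -0.2627  0.14  ]
296 [64, 61, 59] [ 0.4812 -0.2659  0.1405]
304 [94, 91, 85] [ 0.4814 -0.2698  0.1402]
312 [94, 91, 85] [ 0.4815 -0.2738  0.1398]
320 [95, 92, 88] [ 0.4817 -0.2776  0.1397]
328 [93, 91, 83] [ 0.4818 -0.281   0.1403]
336 [130, 119, 104] [ 4.871e-01 -4.054e-01 -2.000e-04]
344 [134, 123, 106] [ 0.4875 -0.4136  0.0006]
```

The wing centre matches the TCP within 0.5 mm. I'll lower it in small steps, correcting xy as it goes.

```bash
python3 -m inch '{"dp":[[0,-0.02,-0.03],[0,-0.01,-0.03],[0,0,-0.01],[0,0,0]],"angular":[[0,0,-0.001],[0,0,0],[0,0,0],[0,0,0]],"jaw":[-1,-1,-1,-1]}'
python3 -c "
from h import *
need(.4813,-.2665,.0736,92.2)"
```

```text
time: 12.42
eef_pos: [0.4819, -0.2688, 0.1024]
eef_rot: [-3.141, 0.0, 1.608]
wrist_force: [-0.0, 0.3, -1.3]
opening: 0.011
dp [-0.006  0.023 -0.288] ang [ 0.0001 -0.0001  0.0003] f [-0.   0.3 -1.3] t [-0.03 -0.02  0.01] open 0.011 time 12.42 j7 -0.19
```

```bash
python3 -m inch '{"dp":[[-0.005,0.02,-0.01],[0,0,-0.02],[0,0,0]],"angular":[[0,0,0],[0,0,0],[0,0,0]],"jaw":[-1,-1,-1]}'
python3 -c "
from h import *
need(.4813,-.2665,.0736,92.2)"
```

```text
time: 12.67
eef_pos: [0.4811, -0.2668, 0.099]
eef_rot: [-3.141, 0.0, 1.608]
wrist_force: [-0.4, 0.0, -1.8]
opening: 0.0112
dp [ 0.002  0.003 -0.254] ang [ 0.0001 -0.0001  0.0005] f [-0.4  0.  -1.8] t [ 0.04 -0.02 -0.05] open 0.0112 time 12.67 j7 -0.2
```

```bash
python3 -m inch '{"dp":[[0,0,-0.03],[0,0,-0.03],[0,0,-0.02],[0,0,0]],"angular":[[0,0,0],[0,0,0],[0,0,0],[0,0,0]],"jaw":[-1,-1,-1,-1]}'
python3 -c "
from h import *
need(.4813,-.2665,.0736,92.2)"
```

```text
time: 13.0
eef_pos: [0.4813, -0.2666, 0.0902]
eef_rot: [-3.141, 0.0, 1.608]
wrist_force: [0.2, -0.4, -2.5]
opening: 0.011
dp [-0.     0.001 -0.166] ang [ 0.0001 -0.      0.0003] f [ 0.2 -0.4 -2.5] t [-0.03 -0.02  0.03] open 0.011 time 13.0 j7 -0.21
```

The foot is 9 mm into the bore with no side force. I'll continue down.

```bash
python3 -m inch '{"dp":[[0,0,-0.03],[0,0,-0.03],[0,0,-0.03],[0,0,0]],"angular":[[0,0,0],[0,0,0],[0,0,0],[0,0,0]],"jaw":[-1,-1,-1,-1]}'
python3 -c "
from h import *
need(.4813,-.2665,.0736,92.2)"
```

```text
time: 13.33
eef_pos: [0.4817, -0.2667, 0.0809]
eef_rot: [3.141, 0.001, 1.608]
wrist_force: [0.0, -0.3, 0.8]
opening: 0.011
dp [-0.004  0.002 -0.073] ang [0.0003 0.0002 0.0003] f [ 0.  -0.3  0.8] t [ 0.06  0.1  -0.  ] open 0.011 time 13.33 j7 -0.22
```

```bash
python3 -m inch '{"dp":[[0,0,-0.03],[0,0,-0.03],[0,0,-0.02],[0,0,0]],"angular":[[0,0,0],[0,0,0],[0,0,0],[0,0,0]],"jaw":[-1,-1,-1,-1]}'
python3 -c "
from h import *
need(.4813,-.2665,.0728,92.2);snap('wrist','w6')"
```

```text
time: 13.67
eef_pos: [0.4818, -0.2667, 0.0728]
eef_rot: [3.141, 0.002, 1.608]
wrist_force: [-0.2, -0.3, 2.5]
opening: 0.0111
dp [-0.005  0.002  0.   ] ang [0.0005 0.0003 0.0003] f [-0.2 -0.3  2.5] t [0.1  0.25 0.01] open 0.0111 time 13.67 j7 -0.23
```

View pics/w6.png

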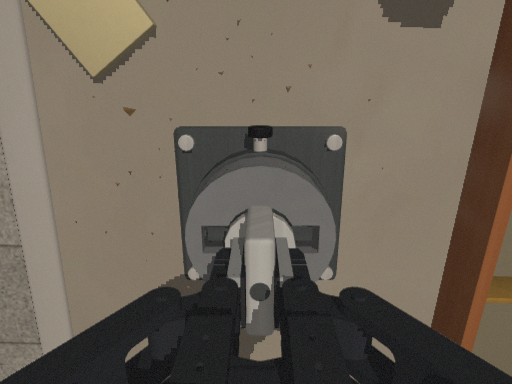

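Run:
```python
from m import *
W,z,E=world('w6')
q=W[242:330,255:266].reshape(-1,3);q=q[abs(q[:,2]-.103)<.012];print(np.median(q[:,2]),len(q))
m=(np.hypot(W[...,0]-.482,W[...,1]+.267)<.04)&(abs(W[...,2]-.054)<.006);print('rim z',np.median(W[m][:,2]))
# shoulder
for v,u in((228,240),(228,282),(222,238)): print(np.round(W[v,u],4))
```

```text
0.10341920826865823 967
rim z 0.054293118232574294
[ 0.4712 -0.2564  0.0653]
[ 0.4915 -0.2549  0.0671]
[ 0.4701 -0.2535  0.065 ]
```

The foot is about 27 mm below the rim, as needed. Now I'll turn clockwise, checking partway.

```bash
python3 -m inch '{"dp":[[-0.003,0,0],[0,0,0],[0,0,0],[0,0,0],[0,0,0],[0,0,0]],"angular":[[0,0,-0.015],[0,0,-0.025],[0,0,-0.03],[0,0,-0.03],[0,0,-0.03],[0,0,0]],"jaw":[-1,-1,-1,-1,-1,-1]}'
python3 -c "
from h import *
st();need(.4813,-.2665,.0728,0)"
```

```text
time: 14.22
eef_pos: [0.4821, -0.2678, 0.0737]
eef_rot: [3.139, 0.003, 1.181]
wrist_force: [-0.2, 0.4, -0.7]
opening: 0.0113
{'time': 14.217, 'joints': [0.63, 0.85, -0.353, 1.906, 0.594, 0.487, -0.535], 'eef_pos': [0.482, -0.268, 0.074], 'eef_rot': [3.139, 0.003, 1.181], 'wrist_force': [-0.194, 0.4, -0.706], 'wrist_torque': [0.124, 0.138, -0.028], 'opening': 0.011}
dp [-0.008  0.013 -0.009] ang [ 1.300e-03 -2.000e-04 -3.761e-01] f [-0.2  0.4 -0.7] t [ 0.12  0.14 -0.03] open 0.0113 time 14.22 j7 -0.54
```

```bash
python3 -m inch '{"dp":[[-0.008,0.013,-0.015],[0,0.003,-0.003],[0,0,-0.003],[0,0.003,-0.003],[0,0,-0.003],[0,0,0]],"angular":[[0,0,-0.01],[0,0,-0.03],[0,0,-0.03],[0,0,-0.03],[0,0,-0.03],[0,0,0]],"jaw":[-1,-1,-1,-1,-1,-1]}'
python3 -c "
from h import *
need(.4813,-.2665,.0725,0);snap('wrist','w7')"
```

```text
time: 14.72
eef_pos: [0.4819, -0.2674, 0.072]
eef_rot: [3.136, 0.004, 0.772]
wrist_force: [-0.7, -0.0, 3.2]
opening: 0.011
dp [-0.006  0.009  0.005] ang [ 0.0023 -0.0006 -0.2458] f [-0.7 -0.   3.2] t [0.15 0.2  0.04] open 0.011 time 14.72 j7 -0.81
```

View pics/w7.png

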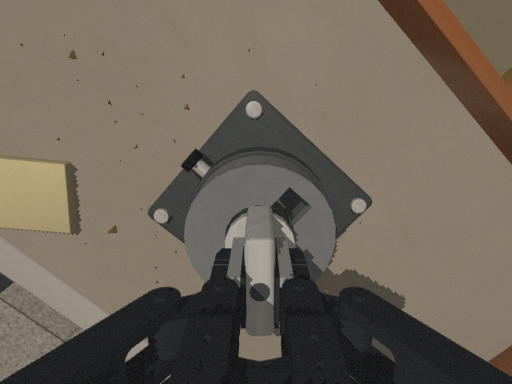

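It has turned 48° and the holder is following the gripper; the left slot is now at (290,205) in view. I'll continue.

```bash
python3 -m inch '{"dp":[[-0.006,0.009,0],[0,0.002,-0.001],[0,0.002,-0.001],[0,0.002,-0.001],[0,0.002,-0.001],[0,0.002,-0.001],[0,0,0]],"angular":[[0.002,0,-0.02],[0,0,-0.03],[0,0,-0.03],[0,0,-0.03],[0,0,-0.03],[0,0,-0.03],[0,0,0]],"jaw":[-1,-1,-1,-1,-1,-1,-1]}'
python3 -c "
from h import *
need(.4813,-.2665,.0725,0)"
```

```text
time: 15.35
eef_pos: [0.4818, -0.2674, 0.0723]
eef_rot: [3.138, -0.001, 0.251]
wrist_force: [-0.7, 0.1, 2.6]
opening: 0.0108
dp [-0.005  0.009  0.002] ang [ 0.001   0.0003 -0.0798] f [-0.7  0.1  2.6] t [0.1  0.2  0.13] open 0.0108 time 15.35 j7 -1.14
```

```bash
python3 -m inch '{"dp":[[-0.005,0.009,0.002],[0,0.002,0],[0,0.001,0],[0,0,0],[0,0,0],[0,0,0]],"angular":[[0,0,-0.025],[0,0,-0.025],[0,0,-0.02],[0,0,-0.01],[0,0,0],[0,0,0]],"jaw":[-1,-1,-1,-1,-1,-1]}'
python3 -c "
from h import *
need(.4813,-.2665,.0725,-1);snap('wrist','w8')"
```

```text
time: 15.85
eef_pos: [0.4818, -0.2673, 0.0728]
eef_rot: [3.137, -0.002, 0.021]
wrist_force: [-0.7, -0.2, 2.6]
opening: 0.011
dp [-0.005  0.008 -0.003] ang [ 0.0013  0.0005 -0.0122] f [-0.7 -0.2  2.6] t [-0.01  0.23  0.13] open 0.011 time 15.85 j7 -1.28
```

View pics/w8.png

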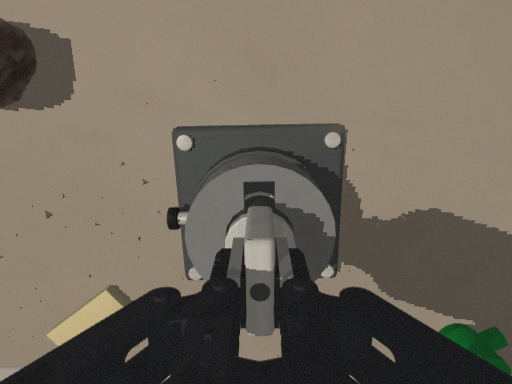

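About 91° turned, and the slot at (260,195) is now in line with the wing. I'll go a little further toward the stop for margin.

```bash
python3 -m inch '{"dp":[[0,0.004,-0.002],[0,0,0],[0,0,0],[0,0,0]],"angular":[[0.001,0,-0.01],[0,0,-0.005],[0,0,0],[0,0,0]],"jaw":[-1,-1,-1,-1]}'
python3 - <<'E'
from m import *
need(.4813,-.2665,.0725,-1);p,d,K,E=snap('wrist','w9')
W,z,E=world('w9')
q=W[242:330,255:266].reshape(-1,3);q=q[abs(q[:,2]-.103)<.012];print('top z',np.median(q[:,2]))
m=(np.hypot(W[...,0]-.482,W[...,1]+.267)<.04)&(abs(W[...,2]-.054)<.006);print('rim z',np.median(W[m][:,2]))
# wing front-half side edges between shoulder and pads: angle from bright columns of wing top
t=cv2.imread("pics/w9.png")[120:340,160:360];cv2.imwrite("pics/w9c.png",cv2.resize(t,None,fx=2.7,fy=2.7,interpolation=cv2.INTER_CUBIC))
m=(np.hypot(W[...,0]-.482,W[...,1]+.267)<.09)&(abs(W[...,2]-.010)<.003)
print('base',cv2.minAreaRect((W[m][:,:2]*1000).astype(np.float32)))
E
```

```text
time: 16.23
eef_pos: [0.4818, -0.2674, 0.0726]
eef_rot: [3.141, -0.002, -0.027]
wrist_force: [-1.5, -0.7, 2.8]
opening: 0.0112
dp [-0.005  0.009 -0.001] ang [0.0003 0.0007 0.003 ] f [-1.5 -0.7  2.8] t [-0.07  0.19  0.19] open 0.0112 time 16.23 j7 -1.3
top z 0.10321394659196559
rim z 0.05427980093767748
base ((482.0323791503906, -267.33441162109375), (107.4172592163086, 107.52672576904297), 2.2503364086151123)
```

View pics/w9c.png

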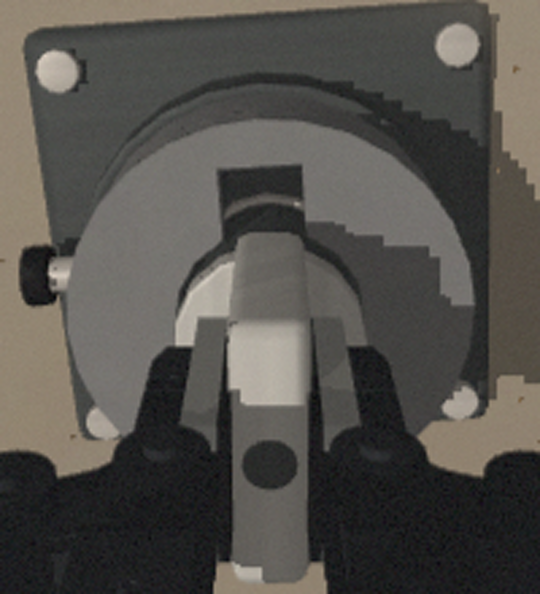

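Turned about 93.7°, with the foot 27 mm down and a key torque of 0.19 N m. I'll check that it holds and that the rest of the scene is undisturbed.

```bash
python3 -m inch '{"dp":[[0,0,0],[0,0,0],[0,0,0],[0,0,0]],"angular":[[0,0,0],[0,0,0],[0,0,0],[0,0,0]],"jaw":[-1,-1,-1,-1]}'
python3 - <<'E'
from m import *
need(.4813,-.2665,.0725,-1.5);snap('top','t9')
W,z,E=world('t9');print('h2',wing(W,(.472,.12)))
a=cv2.imread("pics/top0.png");b=cv2.imread("pics/t9.png")
cv2.imwrite("pics/cmp.png",np.vstack([a[150:255,110:400],b[150:255,110:400]]).repeat(2,0).repeat(2,1))
E
```

```text
time: 16.62
eef_pos: [0.4818, -0.2674, 0.0726]
eef_rot: [3.141, -0.002, -0.026]
wrist_force: [-0.6, -1.0, 3.3]
opening: 0.011
dp [-0.005  0.009 -0.001] ang [ 0.0003  0.0006 -0.    ] f [-0.6 -1.   3.3] t [-0.03  0.22  0.15] open 0.011 time 16.62 j7 -1.3
h2 [473.  119.3  75.5  40.6   9.3  90.9  51. ]
```

View pics/cmp.png

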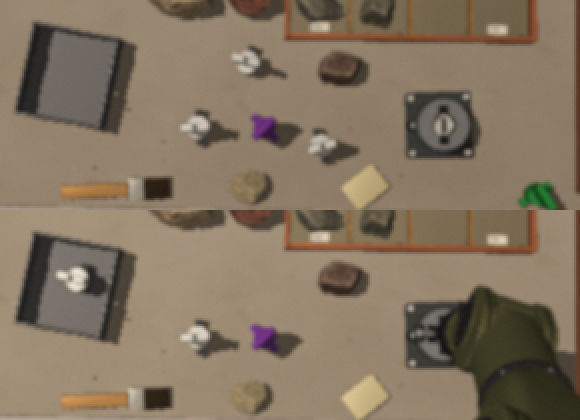

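Comparing before and after, the broken holder is in the tray at (72,278 in the lower half). The other sound holder at (197,337), the purple look-alike, the brush, the tile and the rocks are all where they were. The chuck pose is holding steady, so I'm handing in.

```bash
python3 -c "
from h import *
print(r.job_done());st()"
```

```text
the job is handed in; nothing more can be done
None
the job is handed in; nothing more can be done
```

The job is handed in after about 17 s on the robot's clock. The broken holder stands released in the scrap tray, and a sound one is pushed in and turned in the chuck, still gripped.

- **Broken holder:** It was the one at (0.577, 0.045). The close wrist views showed a single lug, and the last top view shows it in the tray.
- **Chuck:** I used the sound holder from (0.445, −0.076). At the last check:
  - The foot was about 27 mm below the rim (26 mm needed, 30 mm at most).
  - It was turned about 93.7° clockwise by tool yaw.
  - There was about 0.15–0.2 N m of return torque, and the pose held steady over the last rows. I stopped just short of the end stop rather than against it.
- **Push force:** Net push read about 5 N when the foot first reached depth, against an expected 5.7 N. The depth measured from the camera agrees with the arm's pose, so I put this down to sensor noise.
- **Rest of the scene:** The other sound holder was within 0.1 mm of its earlier reading in the same view. The tile, brush, mica and hematite rocks and the purple look-alike showed no shift. Jasper was only partly in the comparison crop, and I did not check gneiss or the green look-alike at the end.
- **Failed check:** I asked for a state reading after hand-in and it was refused, so nothing was measured after that point.

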